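Empty the two-ended mineral caddy, checking it by weight

ROBOT

A 7-joint arm with a two-finger parallel gripper is mounted at the origin on the work surface. World frame = base frame: x ahead of the robot, y to its left, z up, the work surface at z = 0. Lengths are in m, angles in rad, forces in N, time in s.
With the tool pointing down it reaches from about 0.4 to 0.85 m from the base axis. Payload 10.4 kg.
Tool frame: the origin (TCP) lies at the very end of the fingers, on their centre line; the grasp point (between the pads) lies 19 mm behind it; z points along the fingers, y is the direction in which the jaws open and shut (so a half turn about z gives the same grasp; the last joint's range is limited). The gripper opens to 85 mm and grips with 20 to 120 N. Pads are 22 mm wide; open, the fingers measure 114 mm over their backs; the gripper's body (76 mm by 85 mm) begins 54 mm behind the grasp point. The pads swing forward as they close: fully open they stand 13 mm farther back than shut.
Start: joints at [-1.163, 0.332, -0.065, 1.46, 0.022, 1.35, -0.088], TCP at [0.261, 0.568, 0.231] pointing down, gripper open.
Joint ranges: [-2.6, 2.6], [-0.5, 2.12], [-1.47, 1.34], [0.16, 2.42], [-1.27, 4.41], [0.06, 2.06], [-2.6, 2.6]. Speed limits (rad/s): [2.22, 2.22, 2.79, 2.79, 3.14, 3.14, 3.14].

INTERFACE

Orientations are given as a unit quaternion [x, y, z, w].
In Python, from workcell import get_obs, camera, camera_info, hand_in gives the robot as it stands.
- The arm moves only by the tool move_arm, never from a script. Its argument "moves" is a list of rows, each a list of 3 entries, a list of its own where there are three numbers: the shift along the tool's x, y, z in units of 25 mm (1.0 is 25 mm), then the turn, a rotation vector about the tool's x, y, z in degrees, then the opening, from 0 (shut) to 1 (fully open). A call has 1 to 5 rows; each row shifts and turns the commanded pose from where the row before left it, along the tool's axes as they then stand; what a row does not reach is not made up. A row lasts 1/8 s, in which the tool goes at most 62.5 mm and 10.7 degrees, less where a joint would pass 70% of its speed; a pose out of reach is approached as far as the arm can. A call is refused whole if a number of a shift passes 1 or a number of a turn 10.7, either way. A call with a gripper value outside its range is refused whole. The fingers move at their own pace and stop on an object; "squeeze" is the grip in N (left out, the last holds). Time passes only in rows, so rows that do not move let the fingers close. It gives the time, the measured TCP pose, the force and the opening at its end, in the units of the state.
- get_obs(): the state, without advancing time (a new reading comes with each control period).
- camera(name): name is "scene" or "top" or "wrist"; returns the picture (420x560x3 uint8, red, green, blue); there is no depth.
- camera_info(name): a dict with "fx", "fy", "cx", "cy" (pixels), "origin" and "rotation" of the camera in the world. Camera axes: x right, y down, z forward; pixel columns grow to the right and rows downward; lengths in m; the calibration is good to about 2 mm. A picture is of the moment at which its call begins: read the wrist's pose just before it. camera_info takes no time and is no camera call; for the wrist camera it gives the pose at the moment of the call.
- hand_in(): hands the job in, once; it reports no verdict.
The state is a dict: "clock": time; "joint_pos": joint angles; "joint_velocities": joint speeds; "tau": joint torques, N m; "position": TCP position; "ee_rot": TCP orientation; "ft_force": force on the tool from outside, world axes, zero at the start; "torque": the same for the moment, N m; "grip_width": opening from 0.0 (shut) to 1.0 (fully open).
Only numpy, scipy, OpenCV 4.12 (cv2) and the standard library are available. Lean on these libraries where they do the work, as an engineer would, in place of code of your own. Each camera call takes 0.05 s, during which the arm holds its last target. There are 200 camera calls.

TASK

Pour the mineral stones out of the covered grey two-ended caddy into the blue basket: tip out one end, level the caddy in the air and hold it still for a second to feel by its weight whether stones remain, then stand it back on the black mat and let go, take it by the handle at its other end and tip out what is left, so that all four stones lie in the basket. Always hold the caddy by the half that is not pouring, so that stones never run down past the grip. Finish with the empty caddy standing on the mat, and leave the other things on the bench where they are.

Things in the scene. Friction and masses are not known exactly. Their poses are not given: they have to be found in the camera images.
- caddy: Grey covered plastic caddy, 170 mm (its x) x 100 mm (its y), cover at 54 mm height; too wide to grip across; origin: centre of its underside, z up. 250 g empty. A full partition at x = 0 makes two cells, a on +x and b on -x, stones in each at the start. The cover hides |x| < 50 mm; beyond it each end is open above, over a ramp.
- grip_a (a point): Point to pinch (along the caddy's y) on the upright handle plate over end a: x = +66, y = 0, z = 80 mm in the caddy's frame. The plate is 12 mm thick along y, spans x = 30 to 81 mm, its top at 96 mm, its lower edge at 60 mm beyond x = 50 mm.
- grip_b (a point): The same point on the like handle plate over end b: x = -66, y = 0, z = 80 mm in the caddy's frame.
- lip_a (a point): Middle of the pouring lip of end a: x = +85 mm, z = 22 mm in the caddy's frame. The cell's floor ramps up about 27 degrees from x = 45 mm to this lip; the cell empties only over it, when this end is tipped down some 50 degrees (60 is sure).
- lip_b (a point): Middle of the like pouring lip of end b: x = -85 mm, z = 22 mm in the caddy's frame.
- basket: Round blue plastic basket, open above, fixed; 244 mm across the rim, 196 mm across the foot, 68 mm tall; origin at the centre of its underside.
- mat: Flat black rubber mat, fixed, 180 mm (its x) x 250 mm (its y), 3 mm thick; origin at the centre of its underside. The caddy starts on it, lying along the mat's y to within 30 degrees.
- stone_a1: Dark iron-ore stone, a lump about 29 mm across, about 55 g (44 to 72 g); origin at its middle. Starts in cell a of the caddy.
- stone_a2: Dark iron-ore stone, a lump about 29 mm across, about 55 g (44 to 72 g); origin at its middle. Starts in cell a of the caddy.
- stone_b1: Dark iron-ore stone, a lump about 29 mm across, about 55 g (44 to 72 g); origin at its middle. Starts in cell b of the caddy.
- stone_b2: Dark iron-ore stone, a lump about 29 mm across, about 55 g (44 to 72 g); origin at its middle. Starts in cell b of the caddy.
- spray: Bystander, loose: white plastic bottle, 52 mm across, 150 mm tall; origin under its middle.
- jar: Bystander, loose: amber jar, 60 mm across, 85 mm tall; origin under its middle.
- weight: Bystander, loose: dark steel knob weight, 38 mm across, 50 mm tall; origin under its middle.
- mortar: Bystander, loose: white ceramic cup, 84 mm across, 55 mm tall; origin under its middle.
- spatula: Bystander, loose: black-handled spatula lying flat, 170 mm long, origin near its middle, length along its x.
- carton: Bystander, loose: cardboard carton, 50 x 75 x 60 mm tall; origin under its middle.
- pan: Bystander, loose: shallow steel bowl, 90 mm across, 22 mm tall; origin under its middle.

How it is judged:
On the way, in this order (a step that is already met when the one before it is completed fails the run):
1. both stones of one end have been poured into the basket ((((horizontal distance between stone_a1 and basket below 0.108 m and height (world z) of stone_a1 below 0.06 m) and (horizontal distance between stone_a2 and basket below 0.108 m and height (world z) of stone_a2 below 0.06 m)) or ((horizontal distance between stone_b1 and basket below 0.108 m and height (world z) of stone_b1 below 0.06 m) and (horizontal distance between stone_b2 and basket below 0.108 m and height (world z) of stone_b2 below 0.06 m)))), for 0.1 s.
2. the caddy is held about level (within 20 degrees), still and clear in the air, for half a second (angle between caddy's own z axis and vertical below 0.35 rad and height (world z) of caddy above 0.04 m and linear speed of caddy below 0.04 m/s and angular speed of caddy below 0.3 rad/s and contact force between caddy and basket below 0.2 N), for 0.5 s.
3. the caddy stands on the mat, let go (horizontal distance between caddy and mat below 0.065 m and height (world z) of caddy below 0.01 m and angle between caddy's own z axis and vertical below 0.06 rad and contact force between caddy and the fingers below 0.1 N), for 0.1 s.
4. the rest has been poured out: all four stones lie in the basket (horizontal distance between each of stone_a1, stone_a2, stone_b1, stone_b2 and basket below 0.108 m and height (world z) of each of stone_a1, stone_a2, stone_b1, stone_b2 below 0.06 m), for 0.1 s.
At the end, for the whole second after the job is handed in: All four stones lie in the basket (within 108 mm of its axis, below 60 mm) at rest, and the caddy stands upright on the mat (its centre within 65 mm of the mat's centre, tilt under 0.06 rad), at rest (all of step 4 and horizontal distance between caddy and mat below 0.065 m and height (world z) of caddy below 0.01 m and angle between caddy's own z axis and vertical below 0.06 rad and linear speed of caddy below 0.03 m/s and linear speed of each of stone_a1, stone_a2, stone_b1, stone_b2 below 0.06 m/s); the robot touches nothing.
It fails at once if end a of the caddy is tipped down (over 26 degrees) while the caddy is held by that same half (angle between caddy's own x axis and vertical above 2.02 rad and x of the grasp point in the frame of caddy above 0.02 m and contact force between caddy and the fingers above 1 N).
It fails at once if end b of the caddy is tipped down (over 26 degrees) while the caddy is held by that same half (angle between caddy's own x axis and vertical below 1.12 rad and x of the grasp point in the frame of caddy below -0.02 m and contact force between caddy and the fingers above 1 N).
It fails at once if a bystander is knocked over or shifted more than 30 mm (distance of any of spray, jar, weight, mortar, spatula, carton, pan from where it was at the start of the episode above 0.03 m or angle between any of spray, jar, weight, mortar, carton, pan's own z axis and vertical above 0.5 rad).
It also fails if it takes over 72 s, if anything falls off the work surface, if the arm or the gripper's body presses on something with over 40 N, if the wrist force passes 120 N, or if a joint passes its speed limit or range.

## Working session

There is one attempt and no reset: what is moved stays moved. The work goes in short steps, Python scripts to look and compute and a tool call to move; the robot and the scene stay as the last step left them, time stands still between calls to the robot, and variables do not carry over. Pictures are saved under pics/ and viewed, about 8 in all and at most 12, crops included, and the job is handed in when it is done.

Besides the shell and the picture viewer there is one more tool, called after "Emit:" in YAML: its name, and indented under it one key for each argument. move_arm: Moves the arm, as the interface text tells. Its arguments: {"type":"object","properties":{"moves":{"type":"array","items":{"type":"array"}},"squeeze":{"type":"number"}},"required":["moves"]}

```bash
mkdir -p pics
python3 - <<'E'
from workcell import *
import cv2,numpy as np
for n in("scene","top"):
    i=camera_info(n);print(n,{k:np.round(v,4).tolist() for k,v in i.items()})
    cv2.imwrite(f"pics/{n}0.png",camera(n)[:,:,::-1])
o=get_obs();print({k:np.round(v,4).tolist() for k,v in o.items()})
E
```

```text
scene {'fx': 381.0125, 'fy': 381.0125, 'cx': 282.4775, 'cy': 215.5827, 'origin': [0.8641, -0.5175, 0.5661], 'rotation': [0.8618, 0.2631, -0.1264, -0.4149]}
top {'fx': 488.4566, 'fy': 488.4566, 'cx': 274.9939, 'cy': 214.4016, 'origin': [0.3946, -0.0163, 1.3221], 'rotation': [-0.7023, 0.7094, -0.0391, 0.0444]}
{'clock': 0.1, 'joint_pos': [-1.1626, 0.3328, -0.0647, 1.4609, 0.0216, 1.3499, -0.0885], 'joint_velocities': [-0.0014, -0.0026, -0.0017, -0.0011, -0.0009, -0.0003, -0.0], 'tau': [0.0009, -62.6744, 0.0484, -39.2431, 0.0161, 0.0068, 0.0], 'position': [0.2608, 0.5676, 0.2306], 'ee_rot': [0.2137, 0.9769, -0.0006, -0.0001], 'ft_force': [0.4206, 0.1352, 0.2306], 'torque': [0.0321, 0.0605, -0.0703], 'grip_width': 1.0051}
```

View pics/top0.png

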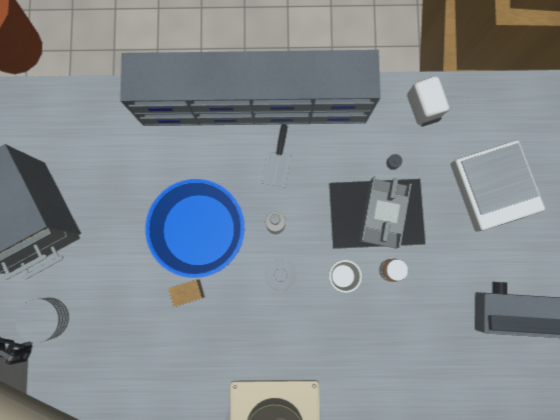

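View pics/scene0.png

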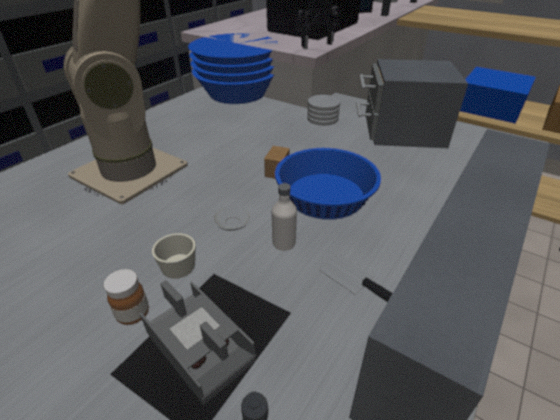

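The top view shows the caddy on the mat at about (387,212), with handle plates near (391,188) and (387,230). The basket is at (196,228), and the spray bottle stands between them at (275,222). I'll measure next.

```bash
cat > h.py <<'E'
from workcell import *
import cv2,numpy as np
from scipy.spatial.transform import Rotation as R
def ray(n,u,v,z,i=None):
    i=i or camera_info(n);d=R.from_quat(i['rotation']).apply([(u-i['cx'])/i['fx'],(v-i['cy'])/i['fy'],1]);o=np.array(i['origin'])
    return o+d*(z-o[2])/d[2]
def proj(n,p,i=None):
    i=i or camera_info(n);c=R.from_quat(i['rotation']).inv().apply(np.array(p)-i['origin']);return np.array([i['fx']*c[0]/c[2]+i['cx'],i['fy']*c[1]/c[2]+i['cy']])
E
python3 - <<'E'
from h import *
im=cv2.imread('pics/top0.png')
hsv=cv2.cvtColor(im,cv2.COLOR_BGR2HSV)
m=cv2.inRange(hsv,(100,150,60),(130,255,255));m[:150]=0
c=max(cv2.findContours(m,0,2)[0],key=cv2.contourArea);e=cv2.fitEllipse(c);print('basket',e,ray('top',*e[0],.068))
m=cv2.inRange(hsv,(0,0,0),(180,255,45));m[:150]=0;m[:,:320]=0;m[:,435:]=0
c=max(cv2.findContours(m,0,2)[0],key=cv2.contourArea);r=cv2.minAreaRect(c);print('mat',r,ray('top',*r[0],.003))
for n,p,z in [('spray',(275,216),.15),('jar',(397,271),.085),('weight',(395,161),.05),('mortar',(346,276),.055),('pan',(281,275),.02),('carton',(186,292),.06),('mat c1',(330,182),.003),('c2',(421,180),.003),('c3',(425,244),.003),('c4',(332,248),.003)]: print(n,ray('top',*p,z).round(3))
cv2.imwrite('pics/c1.png',cv2.resize(im[150:290,320:440],None,fx=5,fy=4.2,interpolation=2) if 0 else cv2.resize(im[165:260,325:435],None,fx=6,fy=6,interpolation=2))
E
```

```text
basket ((194.35284423828125, 227.8612518310547), (96.685791015625, 98.57071685791016), 44.5145378112793) [0.51057234 0.2007746  0.068     ]Traceback (most recent call last):
  File "<stdin>", line 7, in <module>
ValueError: max() iterable argument is empty
```

Run:
```python
from h import *
im=cv2.imread('pics/top0.png')
hsv=cv2.cvtColor(im,cv2.COLOR_BGR2HSV)
print(hsv[185,340],hsv[240,420],hsv[212,387],hsv[215,300])
m=cv2.inRange(hsv,(0,0,0),(180,255,60));m[:170]=0;m[:,:320]=0;m[:,435:]=0;m[255:]=0
pts=cv2.findNonZero(m)
if pts is not None:
    r=cv2.minAreaRect(pts);print('mat',r,ray('top',*r[0],.003))
for n,p,z in [('base',(275,405),0),('spray',(275,216),.15),('jar',(397,271),.085),('weight',(395,161),.05),('mortar',(346,276),.055),('pan',(281,275),.02),('carton',(186,292),.06),('mat c1',(330,182),.003),('c2',(421,180),.003),('c3',(425,244),.003),('c4',(332,248),.003)]: print(n,ray('top',*p,z).round(3))
cv2.imwrite('pics/c1.png',cv2.resize(im[165:260,325:435],None,fx=6,fy=6,interpolation=2))
```

```text
[105  16  62] [98 16 62] [ 86   9 190] [102  23 166]
mat ((376.39373779296875, 208.0181427001953), (53.2551383972168, 88.67660522460938), 89.06080627441406) [ 0.56564752 -0.28308756  0.003     ]
base [ 0.051 -0.002  0.   ]
spray [ 0.53  -0.008  0.15 ]
jar [ 0.395 -0.313  0.085]
weight [ 0.685 -0.327  0.05 ]
mortar [ 0.384 -0.189  0.055]
pan [ 0.387 -0.022  0.02 ]
carton [0.347 0.222 0.06 ]
mat c1 [ 0.639 -0.159  0.003]
c2 [ 0.642 -0.408  0.003]
c3 [ 0.467 -0.41   0.003]
c4 [ 0.458 -0.16   0.003]
```

View pics/c1.png

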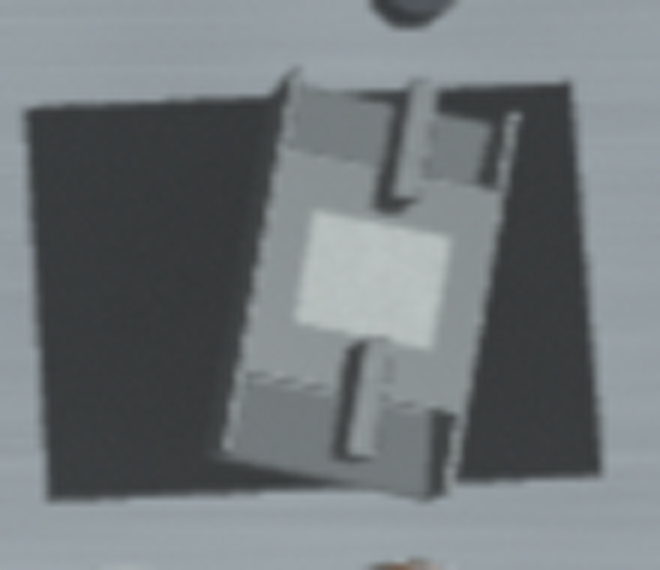

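Run:
```python
from h import *
c=lambda u,v:(u/6+325-.42,v/6+165-.42)
P={n:ray('top',*c(*p),.099) for n,p in dict(f1=(424,83),f0=(409,195),n0=(375,341),n1=(361,456)).items()}
for k in P:print(k,P[k].round(4))
d=P['f1']-P['n1'];print('axis deg',np.degrees(np.arctan2(d[1],d[0])),'len',np.linalg.norm(d), 'centre',(P['f1']+P['n1'])/2,(P['f0']+P['n0'])/2)
for p in [(290,75),(512,115),(228,455),(442,490)]:print(ray('top',*c(*p),.05).round(4))
# centre label corners on cover z=.057
L=[ray('top',*c(*p),.057) for p in [(317,210),(452,237),(297,320),(433,348)]];print('label centre',np.mean(L,0).round(4))
```

```text
f1 [ 0.6285 -0.314   0.099 ]
f0 [ 0.5806 -0.3059  0.099 ]
n0 [ 0.519  -0.2893  0.099 ]
n1 [ 0.4709 -0.2817  0.099 ]
axis deg -11.578192684560737 len 0.16088190653433324 centre [ 0.54966296 -0.29788392  0.099     ] [ 0.5498023  -0.29760168  0.099     ]
[ 0.6421 -0.2672  0.05  ]
[ 0.6231 -0.364   0.05  ]
[ 0.4749 -0.2348  0.05  ]
[ 0.4588 -0.3268  0.05  ]
label centre [ 0.5505 -0.2996  0.057 ]
```

Emit:
move_arm:
  moves:
    - [[-0.98,-0.93,0],[0,0,0],1]
    - [[-0.98,-0.93,0],[0,0,0],1]
    - [[-0.98,-0.93,0],[0,0,0],1]
    - [[-0.98,-0.93,0],[0,0,0],1]
    - [[-0.98,-0.93,0],[0,0,0],1]
  squeeze: 110

```text
clock: 0.72
position: [0.324, 0.4099, 0.231]
ee_rot: [0.214, 0.977, -0.0, -0.0]
ft_force: [0.1, 0.3, 0.2]
grip_width: 1.003
```

Emit:
move_arm:
  moves:
    - [[-0.98,-0.93,0],[0,0,0],1]
    - [[-0.98,-0.93,0],[0,0,0],1]
    - [[-0.98,-0.93,0],[0,0,0],1]
    - [[-0.98,-0.93,0],[0,0,0],1]
    - [[-0.98,-0.93,0],[0,0,0],1]

```text
clock: 1.35
position: [0.3866, 0.2531, 0.2311]
ee_rot: [0.214, 0.977, -0.0, -0.0]
ft_force: [0.5, -0.0, -0.6]
grip_width: 0.996
```

Emit:
move_arm:
  moves:
    - [[-0.98,-0.93,0],[0,0,0],1]
    - [[-0.98,-0.93,0],[0,0,0],1]
    - [[-0.98,-0.93,0],[0,0,0],1]
    - [[-0.98,-0.93,0],[0,0,0],1]
    - [[-0.98,-0.93,0],[0,0,0],1]

```text
clock: 1.98
position: [0.4494, 0.0964, 0.2311]
ee_rot: [0.214, 0.977, -0.0, -0.0]
ft_force: [1.7, 0.1, 0.5]
grip_width: 0.998
```

Emit:
move_arm:
  moves:
    - [[-0.98,-0.93,0],[0,0,0],1]
    - [[-0.98,-0.93,0],[0,0,0],1]
    - [[-0.98,-0.93,0],[0,0,0],1]
    - [[-0.98,-0.93,0],[0,0,0],1]
    - [[-0.98,-0.93,0],[0,0,0],1]

```text
clock: 2.6
position: [0.5122, -0.0602, 0.2311]
ee_rot: [0.214, 0.977, 0.0, -0.0]
ft_force: [-0.2, 0.8, -0.5]
grip_width: 1.0
```

```bash
cat >> h.py <<'E'
def st():
    o=get_obs();q=R.from_quat(o['ee_rot']).as_matrix()
    print('t',round(o['clock'],2),'p',np.round(o['position'],4),'x',q[:,0].round(3),'y',q[:,1].round(3),'z',q[:,2].round(3),'yaw_y',np.degrees(np.arctan2(q[1,1],q[0,1])).round(1),'j',np.round(o['joint_pos'],3),'F',np.round(o['ft_force'],2),'w',round(o['grip_width'],3))
    return np.array(o['position']),q
E
python3 -c "from h import *;st()"
```

```text
t 2.6 p [ 0.5122 -0.0602  0.2311] x [-0.909  0.417  0.   ] y [ 0.417  0.909 -0.   ] z [-0.  0. -1.] yaw_y 65.3 j [-0.474  0.083  0.536  1.772 -0.044  1.298  1.212] F [-0.18  0.78 -0.53] w 1.0
```

Emit:
move_arm:
  moves:
    - [[-0.98,-0.93,0],[0,0,0],1]
    - [[-0.98,-0.93,0],[0,0,0],1]
    - [[-0.98,-0.93,0],[0,0,0],1]
    - [[-0.98,-0.93,0],[0,0,0],1]

```text
clock: 3.1
position: [0.5624, -0.1855, 0.231]
ee_rot: [0.214, 0.977, 0.0, -0.0]
ft_force: [-0.3, -0.3, 0.0]
grip_width: 1.001
```

Emit:
move_arm:
  moves:
    - [[-0.98,-0.93,0],[0,0,0],1]
    - [[-0.98,-0.93,0],[0,0,0],1]
    - [[-0.98,-0.93,0],[0,0,0],1]
    - [[-0.98,-0.93,0],[0,0,0],1]

```text
clock: 3.6
position: [0.6128, -0.3108, 0.2307]
ee_rot: [0.214, 0.977, 0.0, -0.0]
ft_force: [-0.2, 0.5, -0.0]
grip_width: 1.0
```

Emit:
move_arm:
  moves:
    - [[0,0,0.2],[0,0,10.4],1]
    - [[0,0,0.2],[0,0,10.4],1]
    - [[0,0,0.2],[0,0,10.4],1]
    - [[0,0,0.2],[0,0,10.4],1]

```text
clock: 4.1
position: [0.6123, -0.3099, 0.2106]
ee_rot: [0.549, 0.836, -0.0, -0.0]
ft_force: [-0.3, 0.2, 0.3]
grip_width: 1.0
```

Emit:
move_arm:
  moves:
    - [[0,0,0.2],[0,0,10.4],1]
    - [[0,0,0.2],[0,0,10.4],1]
    - [[0,0,0.2],[0,0,10.4],1]
    - [[0,0,0.2],[0,0,10.4],1]

```text
clock: 4.6
position: [0.6124, -0.3098, 0.1906]
ee_rot: [0.81, 0.586, -0.0, -0.0]
ft_force: [0.1, 0.1, -0.7]
grip_width: 0.999
```

Emit:
move_arm:
  moves:
    - [[0,0,0.2],[0,0,10.4],1]
    - [[0,0,0.2],[0,0,10.4],1]
    - [[0,0,0.2],[0,0,10.4],1]
    - [[0,0,0.2],[0,0,10.4],1]

```text
clock: 5.1
position: [0.6124, -0.3098, 0.1706]
ee_rot: [0.965, 0.26, -0.0, -0.0]
ft_force: [0.3, 0.4, -0.7]
grip_width: 1.0
```

Emit:
move_arm:
  moves:
    - [[0,0,0.2],[0,0,10.4],1]
    - [[0,0,0.2],[0,0,10.4],1]
    - [[0,0,0.2],[0,0,10.4],1]
    - [[0,0,0.2],[0,0,10.4],1]

```text
clock: 5.6
position: [0.6124, -0.3098, 0.1506]
ee_rot: [0.995, -0.099, -0.0, -0.0]
ft_force: [-0.4, -0.3, -0.6]
grip_width: 1.0
```

```bash
python3 -c "
from h import *;p,q=st()
print((q.T@(np.array([.6145,-.3116,.064])-p)/.025).round(2))
i=camera_info('wrist');cv2.imwrite('pics/w1.png',camera('wrist')[:,:,::-1]);print(i)
for n in [(.6285,-.314,.099),(.5806,-.3059,.099),(.519,-.2893,.099),(.4709,-.2817,.099)]: print(proj('wrist',n,i).round(0))"
```

```text
t 5.6 p [ 0.6124 -0.3098  0.1506] x [ 0.98  -0.198 -0.001] y [-0.198 -0.98  -0.   ] z [-0.001  0.001 -1.   ] yaw_y -101.4 j [-0.307  0.827  1.189  1.423 -0.766  1.399 -0.878] F [-0.42 -0.27 -0.64] w 1.0
[0.1  0.06 3.46]
{'fx': 318.2441153970485, 'fy': 318.2441153970485, 'cx': 279.7875158100765, 'cy': 208.74481840666468, 'origin': array([ 0.68392834, -0.32468468,  0.29388369]), 'rotation': array([-0.62677174,  0.76549398,  0.11291779, -0.0917917 ])}
[281. 206.]
[283. 274.]
[277. 351.]
[280. 403.]
```

View pics/w1.png

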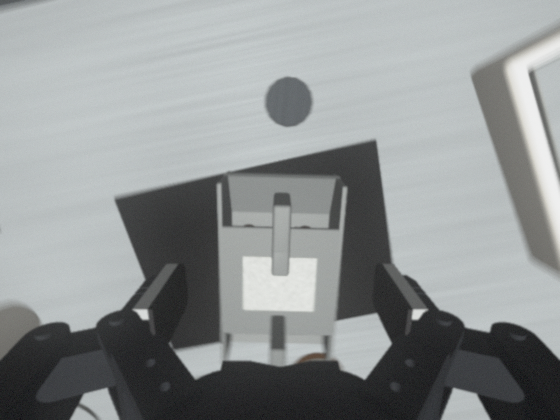

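Emit:
move_arm:
  moves:
    - [[0.05,0.03,0.9],[0,0,0],1]
    - [[0.05,0.03,0.9],[0,0,0],1]
    - [[0,0,0.9],[0,0,0],1]
    - [[0,0,0.76],[0,0,0],1]
    - [[0,0,0],[0,0,0],1]

```text
clock: 6.28
position: [0.6139, -0.3115, 0.0628]
ee_rot: [0.995, -0.096, -0.001, -0.001]
ft_force: [1.0, -0.5, 0.2]
grip_width: 1.001
```

Emit:
move_arm:
  moves:
    - [[0,0,0],[0,0,0],0]
    - [[0,0,0],[0,0,0],0]
    - [[0,0,0],[0,0,0],0]
    - [[0,0,0],[0,0,0],0]
    - [[0,0,0],[0,0,0],0]

```text
clock: 6.9
position: [0.6149, -0.312, 0.0652]
ee_rot: [0.995, -0.096, 0.0, -0.0]
ft_force: [-0.4, 0.9, 3.9]
grip_width: 0.125
```

```bash
python3 -c "from h import *;st()"
```

```text
t 6.9 p [ 0.6149 -0.312   0.0652] x [ 0.981 -0.192  0.001] y [-0.192 -0.981 -0.   ] z [ 0.001  0.    -1.   ] yaw_y -101.1 j [-0.283  0.904  1.116  1.489 -0.832  1.273 -0.833] F [-0.35  0.85  3.94] w 0.125
```

```bash
cat > kin.py <<'E'
import numpy as np, itertools
from scipy.spatial.transform import Rotation as R
from scipy.optimize import least_squares
J=np.array([[-1.1626,.3328,-.0647,1.4609,.0216,1.3499,-.0885],[-.474,.083,.536,1.772,-.044,1.298,1.212],[-.307,.827,1.189,1.423,-.766,1.399,-.878],[-.283,.904,1.116,1.489,-.832,1.273,-.833]])
P=np.array([[.2608,.5676,.2306],[.5122,-.0602,.2311],[.6124,-.3098,.1506],[.6149,-.312,.0652]])
Y=np.radians([65.3,65.3,-101.4,-101.1])
def fk(j,s,L):
    r=R.identity();p=np.array([0,0,L[0]])
    for k in range(7):
        r=r*R.from_euler('z' if k%2==0 else 'y',s[k]*j[k])
        if k in(1,3,5,6): 
            i=(1,3,5,6).index(k)
            if i==0:p=p+r.apply([L[4],0,L[1]])
            elif i==1:p=p+r.apply([L[5],0,L[2]])
            elif i==2:p=p+r.apply([L[6],0,L[3]])
    return p,r
def fit():
    best=None
    for s in itertools.product([1,-1],repeat=3):
        S=[-1,1,s[0],1,s[1],1,s[2]]
        f=lambda L:np.concatenate([np.r_[fk(j,S,L)[0]-p,.3*(fk(j,S,L)[1].as_matrix()[:,2]-[0,0,-1])] for j,p in zip(J,P)])
        o=least_squares(f,[.33,.45,.45,.3,0,0,0])
        if best is None or o.cost<best[0]:best=(o.cost,S,o.x,o.fun)
    return best
if __name__=='__main__':
    b=fit();print(b[0],b[1],b[2].round(4));print(np.abs(b[3]).max())
    for j,y in zip(J,Y): print(fk(j,b[1],b[2])[1].as_matrix()[:,:2].round(2).tolist(),np.cos(y).round(2),np.sin(y).round(2))
E
python3 kin.py
```

```text
0.0014073194799723032 [-1, 1, -1, 1, -1, 1, 1] [-8.8994  0.3852  0.4282 -8.7649 -0.0524 -0.0839 -0.0987]
0.04498365498513748
[[-0.25, -0.97], [-0.97, 0.25], [0.0, 0.0]] 0.42 0.91
[[-0.28, 0.96], [0.96, 0.28], [-0.0, 0.0]] 0.42 0.91
[[-1.0, 0.01], [0.01, 1.0], [0.0, 0.0]] -0.2 -0.98
[[-1.0, 0.1], [0.1, 1.0], [-0.0, 0.0]] -0.19 -0.98
```

Emit:
move_arm:
  moves:
    - [[0,0,-0.5],[0,0,0],0]
    - [[0,0,-0.9],[0,0,0],0]
    - [[0,0,-0.9],[0,0,0],0]
    - [[0,0,-0.9],[0,0,0],0]

```text
clock: 7.4
position: [0.6147, -0.3122, 0.147]
ee_rot: [0.995, -0.097, 0.0, 0.0]
ft_force: [0.4, 0.1, -5.9]
grip_width: 0.124
```

Emit:
move_arm:
  moves:
    - [[0,0,-0.9],[0,0,0],0]
    - [[0,0,-0.9],[0,0,0],0]
    - [[0,0,-0.9],[0,0,0],0]
    - [[0,0,-0.9],[0,0,0],0]
    - [[0,0,-0.9],[0,0,0],0]

```text
clock: 8.02
position: [0.6146, -0.3121, 0.2588]
ee_rot: [0.995, -0.097, 0.0, 0.0]
ft_force: [0.0, 0.1, -4.6]
grip_width: 0.124
```

```bash
python3 -c "
from h import *;st()
cv2.imwrite('pics/s1.png',camera('scene')[:,:,::-1])"
```

```text
t 8.03 p [ 0.6146 -0.3121  0.2588] x [ 0.981 -0.192  0.   ] y [-0.192 -0.981  0.   ] z [ 0. -0. -1.] yaw_y -101.1 j [-0.283  0.755  1.237  1.267 -0.704  1.574 -0.924] F [ 0.03  0.09 -4.62] w 0.124
```

View pics/s1.png

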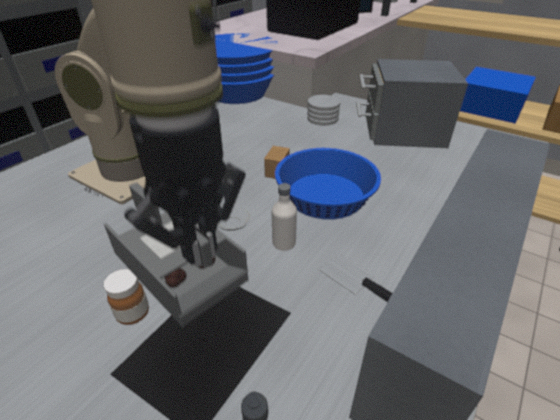

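The scene view shows the caddy held level at about (190,245), clear of the mat, with a stone visible at (176,275). I'll carry it to the basket.

Emit:
move_arm:
  moves:
    - [[-0.2,-0.5,0],[0,0,0],0]
    - [[-0.33,-0.95,0],[0,0,0],0]
    - [[-0.33,-0.95,0],[0,0,0],0]
    - [[-0.33,-0.95,0],[0,0,0],0]
    - [[-0.33,-0.95,0],[0,0,0],0]

```text
clock: 8.7
position: [0.5974, -0.197, 0.2559]
ee_rot: [0.995, -0.096, -0.001, -0.0]
ft_force: [0.4, 0.2, -5.2]
grip_width: 0.128
```

Emit:
move_arm:
  moves:
    - [[-0.33,-0.95,0],[0,0,0],0]
    - [[-0.33,-0.95,0],[0,0,0],0]
    - [[-0.33,-0.95,0],[0,0,0],0]
    - [[-0.33,-0.95,0],[0,0,0],0]
    - [[-0.33,-0.95,0],[0,0,0],0]

```text
clock: 9.32
position: [0.5794, -0.0727, 0.256]
ee_rot: [0.995, -0.096, -0.001, -0.0]
ft_force: [-0.5, 0.2, -4.3]
grip_width: 0.127
```

Emit:
move_arm:
  moves:
    - [[-0.33,-0.95,0],[0,0,0],0]
    - [[-0.33,-0.95,0],[0,0,0],0]
    - [[-0.33,-0.95,0],[0,0,0],0]
    - [[-0.33,-0.95,0],[0,0,0],0]
    - [[-0.33,-0.95,0],[0,0,0],0]

```text
clock: 9.95
position: [0.5614, 0.0514, 0.2561]
ee_rot: [0.995, -0.096, -0.001, -0.0]
ft_force: [0.6, 0.3, -4.7]
grip_width: 0.123
```

```bash
python3 -c "from h import *;st()"
```

```text
t 9.95 p [0.5614 0.0514 0.2561] x [ 0.982 -0.191 -0.002] y [-0.191 -0.982  0.   ] z [-0.002  0.    -1.   ] yaw_y -101.0 j [-1.181  0.412  1.311  1.635 -0.403  1.411 -1.587] F [ 0.58  0.29 -4.74] w 0.123
```

Emit:
move_arm:
  moves:
    - [[0,0,0],[0,0,-10],0]
    - [[0,0,0],[0,0,-10],0]
    - [[0,0,0],[0,0,-10],0]
    - [[0,0,0],[0,0,-10],0]

```text
clock: 10.45
position: [0.5615, 0.0506, 0.2561]
ee_rot: [0.967, 0.253, -0.001, -0.0]
ft_force: [-0.4, -0.1, -4.8]
grip_width: 0.122
```

```bash
python3 -c "
from h import *;p,q=st();print((q.T@(np.array([.532,.259,.256])-p)/.025).round(2))"
```

```text
t 10.45 p [0.5615 0.0506 0.2561] x [ 0.872  0.49  -0.002] y [ 0.49  -0.872 -0.001] z [-0.002  0.    -1.   ] yaw_y -60.7 j [-1.095  0.317  1.143  1.633 -0.292  1.384 -0.974] F [-0.4  -0.14 -4.84] w 0.122
[ 3.05 -7.85  0.01]
```

Emit:
move_arm:
  moves:
    - [[0.34,-0.87,0],[0,0,0],0]
    - [[0.34,-0.87,0],[0,0,0],0]
    - [[0.34,-0.87,0],[0,0,0],0]
    - [[0.34,-0.87,0],[0,0,0],0]
    - [[0.34,-0.87,0],[0,0,0],0]

```text
clock: 11.08
position: [0.5461, 0.1669, 0.2563]
ee_rot: [0.968, 0.25, -0.001, -0.0]
ft_force: [-0.7, 0.5, -4.5]
grip_width: 0.129
```

Emit:
move_arm:
  moves:
    - [[0.34,-0.87,0],[0,0,0],0]
    - [[0.34,-0.87,0],[0,0,0],0]
    - [[0.34,-0.87,0],[0,0,0],0]
    - [[0.34,-0.87,0],[0,0,0],0]
    - [[0,0,0],[0,0,-10],0]

```text
clock: 11.7
position: [0.5341, 0.2615, 0.2567]
ee_rot: [0.942, 0.336, -0.0, 0.0]
ft_force: [0.3, -0.3, -4.7]
grip_width: 0.125
```

Emit:
move_arm:
  moves:
    - [[0,0,0],[0,0,-10],0]
    - [[0,0,0],[0,0,-10],0]
    - [[0,0,0],[0,0,-10],0]

```text
clock: 12.08
position: [0.5349, 0.2587, 0.2572]
ee_rot: [0.823, 0.568, -0.0, -0.0]
ft_force: [-0.5, -0.4, -4.4]
grip_width: 0.12
```

```bash
python3 -c "
from h import *;p,q=st();print((q.T@(np.array([.532,.259,.256])-p)/.025).round(2))"
```

```text
t 12.07 p [0.5349 0.2587 0.2572] x [ 0.355  0.935 -0.   ] y [ 0.935 -0.355 -0.   ] z [-0. -0. -1.] yaw_y -20.8 j [-1.256  0.34   0.929  1.548 -0.275  1.392 -0.668] F [-0.48 -0.37 -4.39] w 0.12
[-0.03 -0.11  0.05]
```

Emit:
move_arm:
  moves:
    - [[0,0,0],[0,8,0],0]
    - [[0,0,0],[0,9,0],0]
    - [[0,0,0],[0,9,0],0]
    - [[0,0,0],[0,9,0],0]

```text
clock: 12.58
position: [0.5352, 0.2579, 0.2579]
ee_rot: [0.786, 0.539, 0.25, -0.171]
ft_force: [-0.5, 0.1, -4.9]
grip_width: 0.118
```

```bash
python3 -c "
from h import *;p,q=st();cv2.imwrite('pics/s2.png',camera('scene')[:,:,::-1])"
```

```text
t 12.57 p [0.5352 0.2579 0.2579] x [0.294 0.761 0.578] y [ 0.933 -0.361  0.   ] z [ 0.209  0.539 -0.816] yaw_y -21.1 j [-1.224 -0.045  0.969  1.945 -0.581  0.924 -0.331] F [-0.54  0.09 -4.92] w 0.118
```

View pics/s2.png

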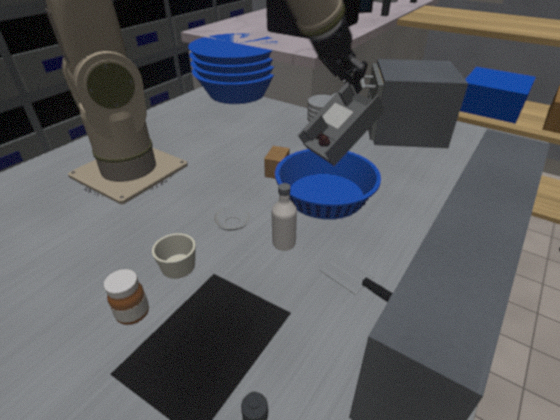

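The caddy is tipped about 35°, with its lip at (325,155) over the basket and the stones visible at (322,140). I'll keep tipping.

Emit:
move_arm:
  moves:
    - [[0,0,0],[0,9,0],0]
    - [[0,0,0],[0,9,0],0]
    - [[0,0,0],[0,9,0],0]

```text
clock: 13.0
position: [0.5286, 0.2574, 0.2628]
ee_rot: [0.709, 0.487, 0.422, -0.287]
ft_force: [36.9, -1.0, 71.9]
grip_width: 0.127
```

Emit:
move_arm:
  moves:
    - [[0,0,0],[0,3,0],0]
    - [[0,0,0],[0,0,0],0]
    - [[0,0,0],[0,0,0],0]

```text
clock: 13.38
position: [0.5225, 0.2578, 0.269]
ee_rot: [0.7, 0.478, 0.439, -0.297]
ft_force: [-0.8, 0.5, -2.9]
grip_width: 0.122
```

```bash
python3 -c "
from h import *;p,q=st();cv2.imwrite('pics/s3.png',cv2.resize(camera('scene')[60:240,220:440,::-1],None,fx=3,fy=3))"
```

```text
t 13.38 p [0.5225 0.2578 0.269 ] x [0.157 0.408 0.899] y [ 0.93  -0.367  0.004] z [ 0.332  0.836 -0.438] yaw_y -21.6 j [-1.395 -0.151  1.339  2.219 -1.266  0.891  0.438] F [-0.78  0.53 -2.86] w 0.122
```

View pics/s3.png

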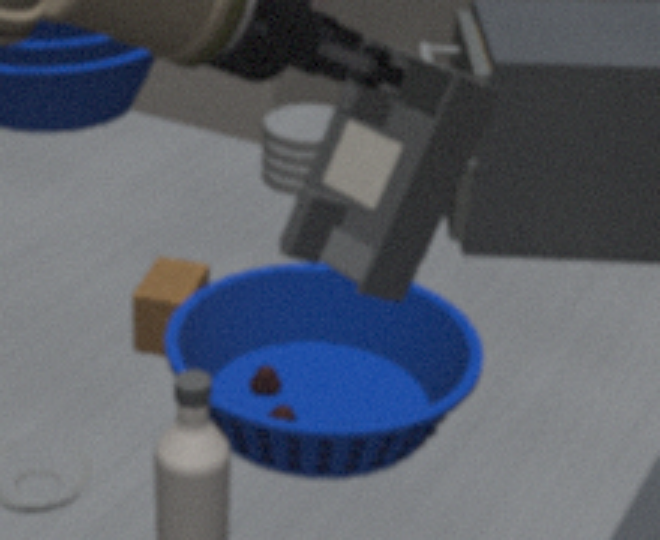

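Both stones lie in the basket, at crop (265,380) and (283,412), and the caddy is tipped to 64°. j3 and j5 are at their limits and the force spiked briefly, so I'll level gently.

Emit:
move_arm:
  moves:
    - [[0,0,0],[0,-4,0],0]
    - [[0,0,0],[0,-7,0],0]
    - [[0,0,0],[0,-8,0],0]
    - [[0,0,0],[0,-9,0],0]
    - [[0,0,0],[0,-9,0],0]

```text
clock: 14.05
position: [0.5223, 0.2571, 0.2686]
ee_rot: [0.805, 0.546, 0.192, -0.128]
ft_force: [-1.0, 1.2, -3.9]
grip_width: 0.123
```

Emit:
move_arm:
  moves:
    - [[0,0,0],[0,-9,0],0]
    - [[0,0,0],[0,-9,0],0]
    - [[0,0,0],[0,-8,0],0]

```text
clock: 14.42
position: [0.5219, 0.2586, 0.2684]
ee_rot: [0.827, 0.562, 0.007, -0.002]
ft_force: [0.4, -0.3, -3.2]
grip_width: 0.123
```

```bash
python3 -c "
from h import *;p,q=st()"
```

```text
t 14.43 p [0.5219 0.2586 0.2684] x [0.368 0.93  0.013] y [ 0.93  -0.368  0.004] z [ 0.009  0.011 -1.   ] yaw_y -21.6 j [-1.132  0.241  0.716  1.566 -0.166  1.382 -0.778] F [ 0.38 -0.33 -3.16] w 0.123
```

Emit:
move_arm:
  moves:
    - [[0,0,0],[0,-0.8,0],0]
    - [[0,0,0],[0,0,0],0]
    - [[0,0,0],[0,0,0],0]
    - [[0,0,0],[0,0,0],0]
    - [[0,0,0],[0,0,0],0]

```text
clock: 15.05
position: [0.5214, 0.2576, 0.2685]
ee_rot: [0.827, 0.562, 0.003, -0.0]
ft_force: [-0.0, 0.7, -4.2]
grip_width: 0.121
```

Emit:
move_arm:
  moves:
    - [[0,0,0],[0,0,0],0]
    - [[0,0,0],[0,0,0],0]
    - [[0,0,0],[0,0,0],0]
    - [[0,0,0],[0,0,0],0]
    - [[0,0,0],[0,0,0],0]

```text
clock: 15.68
position: [0.5214, 0.258, 0.2681]
ee_rot: [0.827, 0.563, 0.003, 0.0]
ft_force: [-0.0, -0.3, -2.6]
grip_width: 0.123
```

```bash
python3 -c "
from h import *;p,q=st()
im=camera('top')[:,:,::-1];cv2.imwrite('pics/t1.png',cv2.resize(im[150:310,130:310],None,fx=4,fy=3.7))"
```

```text
t 15.68 p [0.5214 0.258  0.2681] x [0.367 0.93  0.005] y [ 0.93  -0.367  0.003] z [ 0.005  0.003 -1.   ] yaw_y -21.5 j [-1.133  0.245  0.717  1.563 -0.164  1.389 -0.778] F [-0.01 -0.26 -2.62] w 0.123
```

View pics/t1.png

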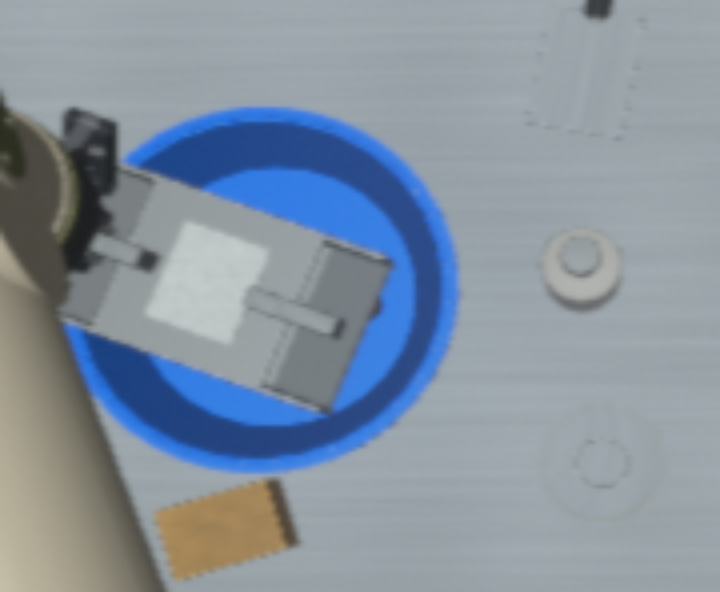

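The top view shows the poured end empty, with a stone just visible at crop (375,308). The load fell from about 4.7 N to about 3.5 N, so two stones are out and two remain. I'll carry the caddy back and turn it on the way so its other end can be poured next.

Emit:
move_arm:
  moves:
    - [[-0.5,0.15,0],[0,0,0],0]
    - [[-0.97,0.31,0],[0,0,0],0]
    - [[-0.97,0.31,0],[0,0,0],0]
    - [[-0.97,0.31,0],[0,0,0],0]
    - [[-0.97,0.31,0],[0,0,0],0]

```text
clock: 16.35
position: [0.5134, 0.1411, 0.2678]
ee_rot: [0.827, 0.562, 0.003, -0.0]
ft_force: [0.3, -0.1, -3.3]
grip_width: 0.128
```

Emit:
move_arm:
  moves:
    - [[-0.97,0.31,0],[0,0,0],0]
    - [[-0.97,0.31,0],[0,0,0],0]
    - [[-0.97,0.31,0],[0,0,0],0]
    - [[-0.97,0.31,0],[0,0,0],0]
    - [[-0.97,0.31,0],[0,0,0],0]

```text
clock: 16.98
position: [0.5049, 0.0147, 0.2673]
ee_rot: [0.827, 0.563, 0.003, 0.0]
ft_force: [-0.1, 0.5, -3.1]
grip_width: 0.123
```

Emit:
move_arm:
  moves:
    - [[-0.97,0.31,0],[0,0,0],0]
    - [[-0.97,0.31,0],[0,0,0],0]
    - [[-0.97,0.31,0],[0,0,0],0]
    - [[-0.97,0.31,0],[0,0,0],0]
    - [[-0.97,0.31,0],[0,0,0],0]

```text
clock: 17.6
position: [0.4962, -0.1122, 0.2668]
ee_rot: [0.827, 0.563, 0.003, 0.0]
ft_force: [-0.5, 0.2, -3.8]
grip_width: 0.124
```

```bash
python3 -c "
from h import *;p,q=st();print((q.T@(np.array([.485,-.2735,.268])-p)/.025).round(2))"
```

```text
t 17.6 p [ 0.4962 -0.1122  0.2668] x [0.367 0.93  0.005] y [ 0.93  -0.367  0.003] z [ 0.005  0.003 -1.   ] yaw_y -21.5 j [-0.821  0.033  0.996  1.753 -0.033  1.367 -0.195] F [-0.5   0.24 -3.78] w 0.124
[-6.17  1.95 -0.07]
```

Emit:
move_arm:
  moves:
    - [[-0.9,0.29,0],[0,0,0],0]
    - [[-0.9,0.29,0],[0,0,0],0]
    - [[-0.9,0.29,0],[0,0,0],0]
    - [[-0.9,0.29,0],[0,0,0],0]
    - [[-0.9,0.29,0],[0,0,0],0]

```text
clock: 18.23
position: [0.4886, -0.2299, 0.2664]
ee_rot: [0.827, 0.563, 0.003, 0.0]
ft_force: [-0.5, -0.1, -3.3]
grip_width: 0.126
```

Emit:
move_arm:
  moves:
    - [[-0.9,0.29,0],[0,0,0],0]
    - [[-0.6,0.2,0],[0,0,-5],0]
    - [[0,0,0],[0,0,-10],0]
    - [[0,0,0],[0,0,-10],0]
    - [[0,0,0],[0,0,-10],0]

```text
clock: 18.85
position: [0.4861, -0.2686, 0.2662]
ee_rot: [0.617, 0.787, 0.003, 0.001]
ft_force: [0.6, 0.7, -4.2]
grip_width: 0.126
```

Emit:
move_arm:
  moves:
    - [[0,0,0],[0,0,-10],0]
    - [[0,0,0],[0,0,-10],0]
    - [[0,0,0],[0,0,-10],0]

```text
clock: 19.23
position: [0.4861, -0.2686, 0.2662]
ee_rot: [0.392, 0.92, 0.002, 0.001]
ft_force: [-1.0, 0.2, -3.7]
grip_width: 0.121
```

```bash
python3 -c "
from h import *;p,q=st();print((q.T@(np.array([.485,-.2735,.268])-p)/.025).round(2))"
```

```text
t 19.23 p [ 0.4861 -0.2686  0.2662] x [-0.692  0.722 -0.001] y [0.722 0.692 0.005] z [ 0.004  0.003 -1.   ] yaw_y 43.8 j [-0.352  0.201  0.902  1.637 -0.165  1.38   1.336] F [-1.02  0.23 -3.75] w 0.121
[-0.11 -0.17 -0.07]
```

Emit:
move_arm:
  moves:
    - [[0,-0.1,0],[0,0,-9],0]
    - [[0,0,0],[0,0,-9],0]
    - [[0,0,0],[0,0,-9],0]
    - [[0,0,0],[0,0,-9],0]
    - [[0,0,0.5],[0,0,0],0]

```text
clock: 19.85
position: [0.4849, -0.2705, 0.2539]
ee_rot: [0.092, 0.996, 0.002, 0.003]
ft_force: [0.0, -0.2, -3.2]
grip_width: 0.124
```

Emit:
move_arm:
  moves:
    - [[0,0,0.9],[0,0,0],0]
    - [[0,0,0.9],[0,0,0],0]
    - [[0,0,0.9],[0,0,0],0]
    - [[0,0,0.9],[0,0,0],0]
    - [[0,0,0.9],[0,0,0],0]

```text
clock: 20.48
position: [0.4848, -0.2694, 0.1396]
ee_rot: [0.094, 0.996, 0.002, 0.002]
ft_force: [0.3, 1.2, -3.1]
grip_width: 0.121
```

Emit:
move_arm:
  moves:
    - [[0,0,0.9],[0,0,0],0]
    - [[0,0,0.9],[0,0,0],0]
    - [[0,0,0.6],[0,0,0],0]
    - [[0,0,0],[0,0,0],0]

```text
clock: 20.98
position: [0.485, -0.269, 0.0801]
ee_rot: [0.093, 0.996, 0.002, 0.001]
ft_force: [-0.4, -0.1, -3.7]
grip_width: 0.126
```

```bash
python3 -c "
from h import *;p,q=st();print((q.T@(np.array([.485,-.2735,.065])-p)/.025).round(2))
cv2.imwrite('pics/s4.png',cv2.resize(camera('scene')[200:,60:340,::-1],None,fx=2.5,fy=2.5))"
```

```text
t 20.98 p [ 0.485  -0.269   0.0801] x [-0.983  0.184 -0.002] y [0.184 0.983 0.004] z [ 0.003  0.003 -1.   ] yaw_y 79.4 j [-0.199  0.387  0.751  1.853 -0.312  1.02   2.067] F [-0.41 -0.07 -3.75] w 0.126
[-0.03 -0.18  0.6 ]
```

View pics/s4.png

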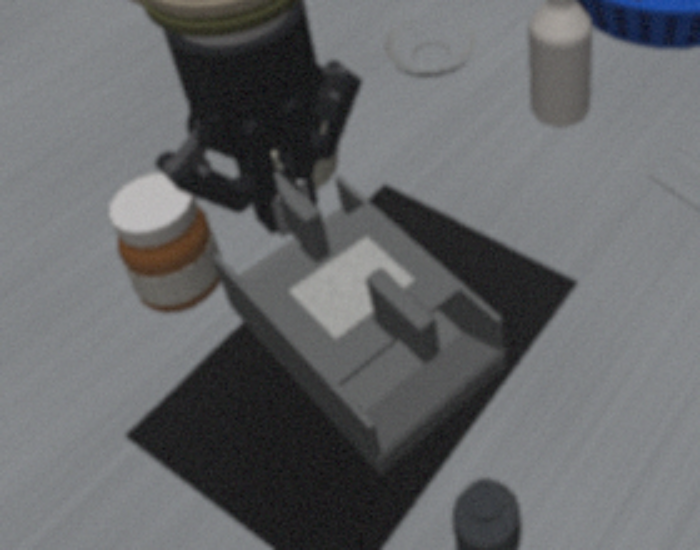

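The far cell is empty and the caddy hovers level just above the mat, clear of the jar at (165,240). Next I'll lower it, release, and rise.

Emit:
move_arm:
  moves:
    - [[0,-0.1,0.2],[0,0,0],0]
    - [[0,0,0.2],[0,0,0],0]
    - [[0,0,0.14],[0,0,0],0]
    - [[0,0,0],[0,0,0],0]

```text
clock: 21.52
position: [0.4854, -0.2714, 0.0675]
ee_rot: [0.092, 0.996, 0.002, 0.002]
ft_force: [-0.5, 0.5, -3.1]
grip_width: 0.121
```

```bash
python3 -c "
from h import *;p,q=st()"
```

```text
t 21.52 p [ 0.4854 -0.2714  0.0675] x [-0.983  0.183 -0.004] y [0.183 0.983 0.004] z [ 0.005  0.003 -1.   ] yaw_y 79.5 j [-0.184  0.408  0.741  1.86  -0.331  0.996  2.086] F [-0.5   0.45 -3.08] w 0.121
```

Emit:
move_arm:
  moves:
    - [[0,0,0.07],[0,0,0],0]
    - [[0,0,0.05],[0,0,0],0]
    - [[0,0,0],[0,0,0],0]

```text
clock: 21.9
position: [0.4859, -0.2714, 0.0653]
ee_rot: [0.092, 0.996, 0.002, 0.003]
ft_force: [-0.8, 2.0, 4.0]
grip_width: 0.122
```

Emit:
move_arm:
  moves:
    - [[0,0,0],[0,0,0],0.5]
    - [[0,0,0],[0,0,0],1]
    - [[0,0,0],[0,0,0],1]
    - [[0,0,0],[0,0,0],1]

```text
clock: 22.4
position: [0.4856, -0.2716, 0.0648]
ee_rot: [0.092, 0.996, 0.002, 0.002]
ft_force: [0.2, 0.3, 0.6]
grip_width: 0.955
```

Emit:
move_arm:
  moves:
    - [[0,0,-0.9],[0,0,0],1]
    - [[0,0,-0.9],[0,0,0],1]
    - [[0,0,-0.9],[0,0,0],1]
    - [[0,0,-0.9],[0,0,0],1]

```text
clock: 22.9
position: [0.485, -0.2718, 0.1555]
ee_rot: [0.092, 0.996, 0.002, 0.002]
ft_force: [0.6, -0.2, 0.3]
grip_width: 1.002
```

```bash
python3 -c "
from h import *;p,q=st()
im=camera('top')[:,:,::-1];cv2.imwrite('pics/t2.png',cv2.resize(im[165:260,325:435],None,fx=6,fy=6,interpolation=2))"
```

```text
t 22.9 p [ 0.485  -0.2718  0.1555] x [-0.983  0.183 -0.004] y [0.183 0.983 0.004] z [ 0.005  0.003 -1.   ] yaw_y 79.5 j [-0.243  0.29   0.797  1.782 -0.231  1.161  2.013] F [ 0.59 -0.18  0.33] w 1.002
```

View pics/t2.png

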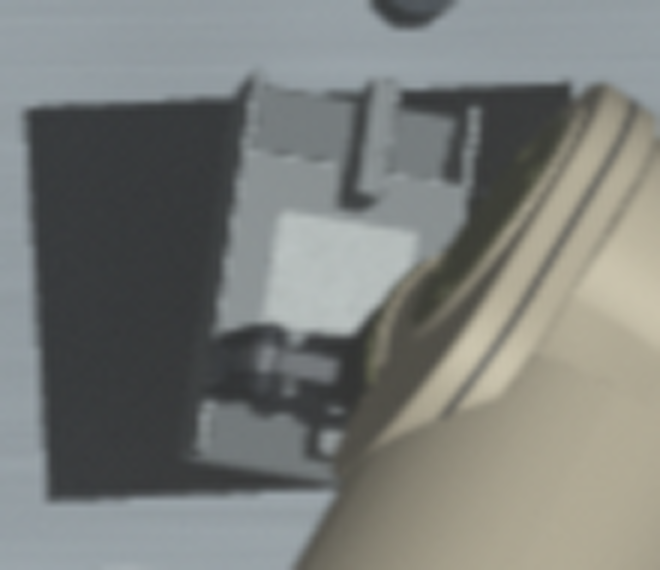

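Emit:
move_arm:
  moves:
    - [[-0.88,0,0],[0,0,0],1]
    - [[-0.88,0,0],[0,0,0],1]
    - [[-0.88,0,0],[0,0,0],1]
    - [[-0.88,0,0],[0,0,0],1]
    - [[-0.88,0,0],[0,0,0],1]

```text
clock: 23.58
position: [0.5939, -0.292, 0.1548]
ee_rot: [0.092, 0.996, 0.002, 0.002]
ft_force: [-0.7, -0.1, 0.8]
grip_width: 1.005
```

Emit:
move_arm:
  moves:
    - [[-0.88,0,0],[0,0,0],1]
    - [[0,0,0],[0,0,10.6],1]
    - [[0,0,0],[0,0,10.6],1]
    - [[0,0,0],[0,0,10.6],1]
    - [[0,0,0],[0,0,10.6],1]

```text
clock: 24.2
position: [0.6149, -0.2959, 0.155]
ee_rot: [0.448, 0.894, 0.002, 0.001]
ft_force: [0.2, 0.2, -0.5]
grip_width: 1.002
```

Emit:
move_arm:
  moves:
    - [[0,0,0],[0,0,10.6],1]
    - [[0,0,0],[0,0,10.6],1]
    - [[0,0,0],[0,0,10.6],1]
    - [[0,0,0],[0,0,10.6],1]
    - [[0,0,0],[0,0,10.6],1]

```text
clock: 24.82
position: [0.6149, -0.2958, 0.1549]
ee_rot: [0.8, 0.6, 0.003, 0.0]
ft_force: [-0.1, 0.2, -0.0]
grip_width: 1.0
```

Emit:
move_arm:
  moves:
    - [[0,0,0],[0,0,10.6],1]
    - [[0,0,0],[0,0,10.6],1]
    - [[0,0,0],[0,0,10.6],1]
    - [[0,0,0],[0,0,10.6],1]
    - [[0,0,0],[0,0,10.6],1]

```text
clock: 25.45
position: [0.6149, -0.2958, 0.1549]
ee_rot: [0.984, 0.18, 0.003, -0.001]
ft_force: [0.9, -0.4, 0.1]
grip_width: 1.003
```

Emit:
move_arm:
  moves:
    - [[0,0,0],[0,0,10.6],1]
    - [[0,0,0],[0,0,10.6],1]
    - [[0,0,0],[0,0,10.6],1]
    - [[0,0,0],[0,0,0],1]

```text
clock: 25.95
position: [0.6149, -0.2959, 0.1549]
ee_rot: [0.996, -0.093, 0.002, -0.002]
ft_force: [0.2, 0.1, 1.3]
grip_width: 0.997
```

```bash
python3 -c "
from h import *;p,q=st();print((q.T@(np.array([.615,-.2962,.064])-p)/.025).round(2))
i=camera_info('wrist');cv2.imwrite('pics/w2.png',camera('wrist')[:,:,::-1])
a=np.array([.983,-.183,0]);g=np.array([.615,-.2962,.099])
print([proj('wrist',g+a*d,i).round(0) for d in(.015,-.036)])"
```

```text
t 25.95 p [ 0.6149 -0.2959  0.1549] x [ 0.983 -0.185  0.004] y [-0.185 -0.983 -0.004] z [ 0.004  0.003 -1.   ] yaw_y -100.6 j [-0.362  0.883  1.29   1.436 -0.851  1.443 -0.832] F [0.2  0.08 1.28] w 0.997
[-0.01  0.03  3.63]
[array([280., 206.]), array([280., 276.])]
```

View pics/w2.png

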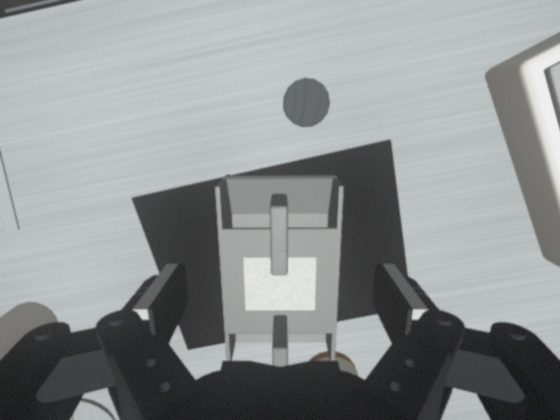

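The wrist view shows the handle plate centred between the pads, from (280,195) to (279,274), matching the prediction. Descending to grip.

Emit:
move_arm:
  moves:
    - [[0,0,0.9],[0,0,0],1]
    - [[0,0,0.9],[0,0,0],1]
    - [[0,0,0.9],[0,0,0],1]
    - [[0,0,0.9],[0,0,0],1]
    - [[0,0,0],[0,0,0],1]

```text
clock: 26.62
position: [0.6145, -0.295, 0.063]
ee_rot: [0.996, -0.093, 0.001, -0.002]
ft_force: [-0.8, 0.1, 0.1]
grip_width: 1.005
```

Emit:
move_arm:
  moves:
    - [[0,0,0],[0,0,0],0]
    - [[0,0,0],[0,0,0],0]
    - [[0,0,0],[0,0,0],0]
    - [[0,0,0],[0,0,0],0]
    - [[0,0,0],[0,0,0],0]
  squeeze: 110

```text
clock: 27.25
position: [0.6155, -0.2959, 0.0658]
ee_rot: [0.996, -0.093, 0.003, -0.002]
ft_force: [0.2, 0.1, 4.2]
grip_width: 0.126
```

Emit:
move_arm:
  moves:
    - [[0,0,-0.5],[0,0,0],0]
    - [[0,0,-0.9],[0,0,0],0]
    - [[0,0,-0.9],[0,0,0],0]
    - [[0,0,-0.9],[0,0,0],0]

```text
clock: 27.75
position: [0.615, -0.2961, 0.1475]
ee_rot: [0.996, -0.093, 0.003, -0.002]
ft_force: [0.1, 0.3, -3.9]
grip_width: 0.125
```

Emit:
move_arm:
  moves:
    - [[0,0,-0.9],[0,0,0],0]
    - [[0,0,-0.9],[0,0,0],0]
    - [[0,0,-0.9],[0,0,0],0]
    - [[0,0,-0.9],[0,0,0],0]
    - [[0,0,-0.9],[0,0,0],0]

```text
clock: 28.38
position: [0.6143, -0.2963, 0.2593]
ee_rot: [0.996, -0.093, 0.002, -0.002]
ft_force: [-0.2, 0.2, -3.6]
grip_width: 0.128
```

```bash
python3 -c "
from h import *;p,q=st();print((q.T@(np.array([.55,.03,.26])-p)/.025).round(2))"
```

```text
t 28.38 p [ 0.6143 -0.2963  0.2593] x [ 0.983 -0.186  0.004] y [-0.186 -0.983 -0.004] z [ 0.005  0.003 -1.   ] yaw_y -100.7 j [-0.333  0.766  1.288  1.294 -0.734  1.58  -0.913] F [-0.17  0.24 -3.57] w 0.128
[ -4.96 -12.34   0.  ]
```

Emit:
move_arm:
  moves:
    - [[0,0,0],[0,0,-10],0]
    - [[0,0,0],[0,0,-10],0]
    - [[0,0,0],[0,0,-10],0]
    - [[0,0,0],[0,0,-10],0]
    - [[0,0,0],[0,0,-10],0]

```text
clock: 29.0
position: [0.6142, -0.2964, 0.2586]
ee_rot: [0.941, 0.339, 0.003, -0.001]
ft_force: [0.1, -0.2, -3.5]
grip_width: 0.123
```

Emit:
move_arm:
  moves:
    - [[0,0,0],[0,0,-10],0]
    - [[0.45,-0.47,0],[0,0,0],0]
    - [[0.9,-0.94,0],[0,0,0],0]
    - [[0.9,-0.94,0],[0,0,0],0]
    - [[0.9,-0.94,0],[0,0,0],0]

```text
clock: 29.62
position: [0.6031, -0.1821, 0.2588]
ee_rot: [0.909, 0.417, 0.003, -0.001]
ft_force: [0.1, 0.1, -3.8]
grip_width: 0.123
```

Emit:
move_arm:
  moves:
    - [[0.9,-0.94,0],[0,0,0],0]
    - [[0.9,-0.94,0],[0,0,0],0]
    - [[0.9,-0.94,0],[0,0,0],0]
    - [[0.9,-0.94,0],[0,0,0],0]
    - [[0.9,-0.94,0],[0,0,0],0]

```text
clock: 30.25
position: [0.5875, -0.0202, 0.2594]
ee_rot: [0.909, 0.417, 0.003, -0.001]
ft_force: [0.4, 1.1, -3.1]
grip_width: 0.125
```

```bash
python3 -c "
from h import *;p,q=st();print((q.T@(np.array([.556,.253,.26])-p)/.025).round(2))"
```

```text
t 30.25 p [ 0.5875 -0.0202  0.2594] x [0.653 0.757 0.006] y [ 0.757 -0.653  0.002] z [ 0.005  0.004 -1.   ] yaw_y -40.8 j [-0.96   0.444  1.234  1.572 -0.428  1.423 -0.405] F [ 0.39  1.05 -3.09] w 0.125
[ 7.46 -8.09  0.01]
```

Emit:
move_arm:
  moves:
    - [[0.9,-0.95,0],[0,0,0],0]
    - [[0.9,-0.95,0],[0,0,0],0]
    - [[0.9,-0.95,0],[0,0,0],0]
    - [[0.9,-0.95,0],[0,0,0],0]
    - [[0.9,-0.95,0],[0,0,0],0]

```text
clock: 30.88
position: [0.571, 0.1425, 0.2599]
ee_rot: [0.909, 0.417, 0.003, -0.001]
ft_force: [0.3, -1.3, -3.7]
grip_width: 0.123
```

Emit:
move_arm:
  moves:
    - [[0.9,-0.95,0],[0,0,0],0]
    - [[0.9,-0.95,0],[0,0,0],0]
    - [[0.5,-0.8,0],[0,0,0],0]
    - [[0,0,0],[0,0,0],0]

```text
clock: 31.38
position: [0.5568, 0.2312, 0.2593]
ee_rot: [0.908, 0.418, 0.003, -0.0]
ft_force: [0.1, -0.7, -3.3]
grip_width: 0.129
```

Emit:
move_arm:
  moves:
    - [[0,0,0],[0,8,0],0]
    - [[0,0,0],[0,8,0],0]
    - [[0,0,0],[0,8,0],0]

```text
clock: 31.75
position: [0.5575, 0.2231, 0.2579]
ee_rot: [0.895, 0.406, 0.17, -0.075]
ft_force: [1.1, -1.8, -3.3]
grip_width: 0.123
```

```bash
python3 -c "
from h import *;p,q=st()"
```

```text
t 31.75 p [0.5575 0.2231 0.2579] x [0.612 0.702 0.365] y [ 0.753 -0.658  0.003] z [ 0.243  0.272 -0.931] yaw_y -41.2 j [-1.613 -0.026  1.269  1.844 -0.183  0.983 -0.982] F [ 1.09 -1.78 -3.3 ] w 0.123
```

Emit:
move_arm:
  moves:
    - [[0,0,0],[0,0,0],0]
    - [[0,0,0],[0,0,0],0]

```text
clock: 32.0
position: [0.5571, 0.2261, 0.2594]
ee_rot: [0.894, 0.408, 0.168, -0.075]
ft_force: [-0.5, -0.2, -3.3]
grip_width: 0.122
```

```bash
python3 -c "
from h import *;p,q=st();print((q.T@(np.array([.556,.253,.258])-p)/.025).round(2));cv2.imwrite('pics/s5.png',camera('scene')[:,:,::-1])"
```

```text
t 32.0 p [0.5571 0.2261 0.2594] x [0.61  0.705 0.362] y [ 0.755 -0.655  0.004] z [ 0.24   0.271 -0.932] yaw_y -41.0 j [-1.61  -0.016  1.265  1.838 -0.192  0.99  -0.977] F [-0.52 -0.17 -3.3 ] w 0.122
[ 0.71 -0.74  0.33]
```

View pics/s5.png

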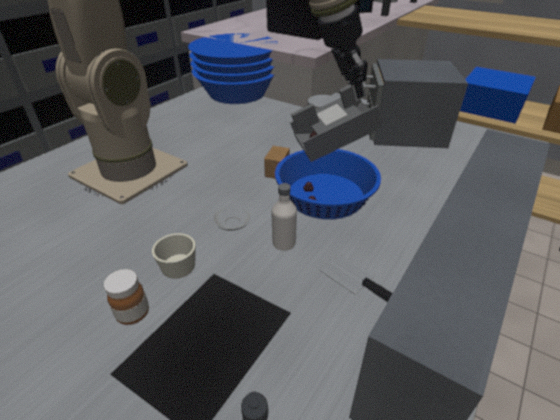

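Emit:
move_arm:
  moves:
    - [[0.15,-0.8,0.05],[3.6,0,-9.3],0]
    - [[0.15,-0.8,0.05],[3.6,0,-9.3],0]
    - [[0,0,0],[0,0,0],0]

```text
clock: 32.42
position: [0.53, 0.2561, 0.2583]
ee_rot: [0.81, 0.557, 0.151, -0.1]
ft_force: [0.4, -0.2, -2.9]
grip_width: 0.123
```

```bash
python3 -c "
from h import *;p,q=st();print((q.T@(np.array([.532,.259,.26])-p)/.025).round(2))"
```

```text
t 32.42 p [0.53   0.2561 0.2583] x [0.334 0.873 0.356] y [ 0.933 -0.36   0.007] z [ 0.134  0.33  -0.934] yaw_y -21.1 j [-1.562  0.081  1.264  1.812 -0.4    1.097 -0.527] F [ 0.41 -0.23 -2.9 ] w 0.123
[ 0.15  0.03 -0.02]
```

Emit:
move_arm:
  moves:
    - [[0,0,0],[0,5,0],0]
    - [[0,0,0],[0,5,0],0]
    - [[0,0,0],[0,5,0],0]

```text
clock: 32.8
position: [0.5306, 0.2547, 0.259]
ee_rot: [0.785, 0.536, 0.258, -0.173]
ft_force: [0.4, 0.7, -2.7]
grip_width: 0.125
```

```bash
python3 -c "
from h import *;p,q=st()"
```

```text
t 32.8 p [0.5306 0.2547 0.259 ] x [0.291 0.752 0.591] y [ 0.931 -0.364  0.005] z [ 0.219  0.549 -0.807] yaw_y -21.4 j [-1.572 -0.22   1.238  1.973 -0.362  0.858 -0.484] F [ 0.4   0.69 -2.68] w 0.125
```

Emit:
move_arm:
  moves:
    - [[0.27,0,0.2],[0,5,0],0]
    - [[0.27,0,0.2],[0,5,0],0]
    - [[0.27,0,0.2],[0,5,0],0]

```text
clock: 33.17
position: [0.5401, 0.2777, 0.2606]
ee_rot: [0.745, 0.509, 0.358, -0.241]
ft_force: [1.3, -2.0, -4.0]
grip_width: 0.122
```

```bash
python3 -c "
from h import *;p,q=st()"
```

```text
t 33.17 p [0.5401 0.2777 0.2606] x [0.226 0.586 0.778] y [ 0.931 -0.365  0.004] z [ 0.287  0.724 -0.628] yaw_y -21.4 j [-1.699 -0.47   1.34   2.087 -0.401  0.623 -0.354] F [ 1.33 -1.96 -4.01] w 0.122
```

Emit:
move_arm:
  moves:
    - [[0,0,0],[0,3,0],0]
    - [[0,0,0],[0,3,0],0]
    - [[0,0,0],[0,0,0],0]

```text
clock: 33.55
position: [0.5337, 0.2777, 0.2642]
ee_rot: [0.726, 0.496, 0.395, -0.267]
ft_force: [-1.0, -0.5, -2.0]
grip_width: 0.124
```

```bash
python3 -c "
from h import *;p,q=st()
cv2.imwrite('pics/s6.png',cv2.resize(camera('scene')[60:240,220:440,::-1],None,fx=3,fy=3))"
```

```text
t 33.55 p [0.5337 0.2777 0.2642] x [0.196 0.509 0.838] y [ 0.93  -0.366  0.005] z [ 0.31   0.779 -0.545] yaw_y -21.5 j [-1.651 -0.497  1.34   2.148 -0.591  0.579 -0.143] F [-1.01 -0.5  -2.01] w 0.124
```

```bash
cat >> h.py <<'E'
def stones(im):
    hsv=cv2.cvtColor(im,cv2.COLOR_RGB2HSV);b,g,r=[im[:,:,k].astype(int) for k in(2,1,0)]
    m=((r>b+8)&(r>g+8)&(r<120)).astype(np.uint8)
    n,_,s,c=cv2.connectedComponentsWithStats(m)
    return [(c[k].round(0).tolist(),int(s[k,4])) for k in range(1,n) if s[k,4]>8]
E
python3 -c "
from h import *
for n,c in(('s2',0),('s5',0)): print(n,stones(cv2.imread(f'pics/{n}.png')[:,:,::-1]))
im=camera('scene');print('now',stones(im))
cv2.imwrite('pics/n.png',im[:,:,::-1]);print('top',stones(camera('top')))"
```

```text
s2 [([429.0, 5.0], 11), ([480.0, 33.0], 1039), ([76.0, 73.0], 16), ([553.0, 116.0], 441), ([510.0, 130.0], 478), ([324.0, 139.0], 63), ([287.0, 152.0], 14), ([270.0, 167.0], 192), ([546.0, 218.0], 118), ([127.0, 300.0], 489), ([134.0, 320.0], 82)]
s5 [([429.0, 4.0], 14), ([410.0, 12.0], 10), ([480.0, 33.0], 1030), ([92.0, 77.0], 9), ([70.0, 77.0], 13), ([553.0, 116.0], 450), ([86.0, 115.0], 9), ([510.0, 130.0], 474), ([313.0, 133.0], 17), ([287.0, 152.0], 14), ([270.0, 167.0], 193), ([308.0, 187.0], 32), ([546.0, 218.0], 116), ([127.0, 300.0], 498), ([133.0, 320.0], 83)]
now [([248.0, 2.0], 11), ([237.0, 3.0], 10), ([430.0, 5.0], 10), ([240.0, 8.0], 17), ([408.0, 13.0], 14), ([235.0, 14.0], 13), ([293.0, 15.0], 16), ([271.0, 18.0], 20), ([479.0, 33.0], 1044), ([268.0, 23.0], 11), ([272.0, 27.0], 15), ([305.0, 28.0], 19), ([265.0, 32.0], 10), ([553.0, 116.0], 444), ([509.0, 130.0], 479), ([86.0, 118.0], 10), ([287.0, 152.0], 11), ([270.0, 167.0], 189), ([307.0, 186.0], 30), ([318.0, 189.0], 26), ([329.0, 194.0], 25), ([546.0, 218.0], 117), ([127.0, 300.0], 493), ([134.0, 320.0], 79)]
top [([18.0, 41.0], 2249), ([433.0, 35.0], 1628), ([501.0, 41.0], 5631), ([536.0, 5.0], 499), ([386.0, 269.0], 75), ([200.0, 288.0], 36)]
```

Three stones show in the basket at (307,186), (318,189) and (329,194). The fourth was earlier partly hidden by the near rim at about (313,197). The load reads about 2 N. I'll level and weigh the caddy.

Emit:
move_arm:
  moves:
    - [[0,0,0],[0,0,0],0]
    - [[0,0,0],[0,-4,0],0]
    - [[0,0,0],[0,-6,0],0]
    - [[0,0,0],[0,-8,0],0]
    - [[0,0,0],[0,-8,0],0]

```text
clock: 34.33
position: [0.5334, 0.2787, 0.2653]
ee_rot: [0.796, 0.544, 0.221, -0.147]
ft_force: [-0.0, -0.1, -1.7]
grip_width: 0.127
```

Emit:
move_arm:
  moves:
    - [[0,0,0],[0,-8,0],0]
    - [[0,0,0],[0,-8,0],0]
    - [[0,0,0],[0,-8,0],0]
    - [[0,0,0],[0,-7,0],0]

```text
clock: 34.83
position: [0.5332, 0.2802, 0.265]
ee_rot: [0.825, 0.565, 0.001, 0.004]
ft_force: [0.8, -0.2, -1.6]
grip_width: 0.12
```

Emit:
move_arm:
  moves:
    - [[0,0,0],[0,0,0],0]
    - [[0,0,0],[0,0,0],0]

```text
clock: 35.08
position: [0.5335, 0.278, 0.2652]
ee_rot: [0.826, 0.564, 0.004, 0.002]
ft_force: [0.1, -0.3, -2.7]
grip_width: 0.126
```

```bash
python3 -c "
from h import *;p,q=st();F=[]
for k in range(6):
    im=camera('top');F.append(get_obs()['ft_force'][2])
print(np.mean(F),np.std(F));print('tilt corr',(q.T@[0,0,-1]).round(3))
im2=camera('scene');print([s for s in stones(im2) if 280<s[0][0]<380 and 150<s[0][1]<215]);print([s for s in stones(im) if 140<s[0][0]<250 and 175<s[0][1]<280])
b=[im2[y,x].tolist() for y,x in((196,312),(197,313),(198,314))];print(b)"
```

```text
t 35.08 p [0.5335 0.278  0.2652] x [0.364 0.931 0.004] y [ 0.931 -0.364  0.008] z [ 0.009  0.001 -1.   ] yaw_y -21.4 j [-1.402  0.431  1.138  1.527 -0.391  1.426 -0.618] F [ 0.14 -0.26 -2.69] w 0.126
-2.7865221273129688 0.3893493166355413
tilt corr [-0.004 -0.008  1.   ]
[([287.0, 152.0], 15), ([307.0, 186.0], 29), ([330.0, 194.0], 30), ([319.0, 196.0], 36)]
[([219.0, 231.0], 19)]
[[54, 48, 80], [57, 36, 41], [49, 37, 44]]
```

```bash
python3 -c "
from h import *
F=[];A=[]
for k in range(24):
    A.append(camera('scene'));F.append(get_obs()['ft_force'][2])
print(np.mean(F),np.std(F)/5)
a=np.mean(A,0);d=a[180:206,298:340]
m=(a[:,:,2]-a[:,:,0]<35)
for r in m[180:206,298:340]: print(''.join('#' if v else '.' for v in r))
"
```

```text
-2.425715431270957 0.08233054450153937
..........................................
..........................................
........####..............................
.......######.............................
.......######.............................
......########............................
.....#########............................
.....#########............................
.....#########............................
......########............................
........#####...................##........
...............................#####......
....................####......######......
....................#####....########.....
...................######....#########....
..................########...#########....
.............#############...#########....
............###############..#########....
.............##############..#######......
..................########.....###........
..........................................
##........................................
##........................................
##........................................
###.....###...............................
####....###...............................
```

The caddy weighs 2.43 ± 0.08 N, which is empty, and four blobs show in the basket. Returning to the mat.

Emit:
move_arm:
  moves:
    - [[-0.5,0.28,0],[0,0,0],0]
    - [[-0.96,0.54,0],[0,0,0],0]
    - [[-0.96,0.54,0],[0,0,0],0]
    - [[-0.96,0.54,0],[0,0,0],0]
    - [[-0.96,0.54,0],[0,0,0],0]

```text
clock: 37.25
position: [0.5508, 0.152, 0.2655]
ee_rot: [0.826, 0.564, 0.003, 0.002]
ft_force: [0.1, 1.0, -3.2]
grip_width: 0.127
```

Emit:
move_arm:
  moves:
    - [[-0.96,0.54,0],[0,0,0],0]
    - [[-0.96,0.54,0],[0,0,0],0]
    - [[-0.96,0.54,0],[0,0,0],0]
    - [[-0.96,0.54,0],[0,0,0],0]
    - [[-0.96,0.54,0],[0,0,0],0]

```text
clock: 37.88
position: [0.5695, 0.0158, 0.2658]
ee_rot: [0.826, 0.564, 0.003, 0.002]
ft_force: [0.3, -0.5, -2.4]
grip_width: 0.125
```

Emit:
move_arm:
  moves:
    - [[-0.96,0.54,0],[0,0,0],0]
    - [[-0.96,0.54,0],[0,0,0],0]
    - [[-0.96,0.54,0],[0,0,0],0]
    - [[-0.96,0.54,0],[0,0,0],0]
    - [[-0.96,0.54,0],[0,0,0],0]

```text
clock: 38.5
position: [0.5883, -0.1203, 0.2661]
ee_rot: [0.826, 0.564, 0.003, 0.002]
ft_force: [0.1, -0.8, -2.9]
grip_width: 0.125
```

Emit:
move_arm:
  moves:
    - [[-0.96,0.54,0],[0,0,0],0]
    - [[-0.96,0.54,0],[0,0,0],0]
    - [[-0.96,0.54,0],[0,0,0],0]
    - [[-0.96,0.54,0],[0,0,0],0]

```text
clock: 39.0
position: [0.6035, -0.2292, 0.2663]
ee_rot: [0.826, 0.564, 0.003, 0.002]
ft_force: [0.3, -0.1, -0.9]
grip_width: 0.127
```

```bash
python3 -c "
from h import *;p,q=st();print((q.T@(np.array([.615,-.296,.265])-p)/.025).round(2))"
```

```text
t 39.0 p [ 0.6035 -0.2292  0.2663] x [0.365 0.931 0.002] y [ 0.931 -0.365  0.007] z [ 0.008 -0.001 -1.   ] yaw_y -21.4 j [-0.432  0.54   1.082  1.398 -0.477  1.474  0.258] F [ 0.35 -0.13 -0.94] w 0.127
[-2.32  1.4   0.06]
```

Emit:
move_arm:
  moves:
    - [[-0.9,0.55,0],[0,0,0],0]
    - [[-0.9,0.55,0],[0,0,0],0]
    - [[-0.3,0.2,0],[0,0,5],0]
    - [[0,0,0],[0,0,10],0]
    - [[0,0,0],[0,0,10],0]

```text
clock: 39.62
position: [0.6144, -0.2893, 0.2666]
ee_rot: [0.93, 0.369, 0.003, 0.002]
ft_force: [-0.3, 0.4, -3.0]
grip_width: 0.123
```

Emit:
move_arm:
  moves:
    - [[0,0,0],[0,0,10],0]
    - [[0,0,0],[0,0,10],0]
    - [[0,0,0],[0,0,10],0]
    - [[0,0,0],[0,0,10],0]
    - [[0,0,0],[0,0,10],0]

```text
clock: 40.25
position: [0.6146, -0.2889, 0.2667]
ee_rot: [0.998, -0.059, 0.004, 0.0]
ft_force: [-0.1, -0.5, -2.7]
grip_width: 0.124
```

Emit:
move_arm:
  moves:
    - [[0,0,0.5],[0,0,4],0]
    - [[0,0,0.9],[0,0,0],0]
    - [[0,0,0.9],[0,0,0],0]
    - [[0,0,0.9],[0,0,0],0]
    - [[0,0,0.9],[0,0,0],0]

```text
clock: 40.88
position: [0.6167, -0.2872, 0.1623]
ee_rot: [0.996, -0.09, 0.004, -0.0]
ft_force: [0.2, 0.4, -2.8]
grip_width: 0.123
```

Emit:
move_arm:
  moves:
    - [[0,0,0.9],[0,0,0],0]
    - [[0,0,0.9],[0,0,0],0]
    - [[0,0,0.9],[0,0,0],0]
    - [[0,0,0],[0,0,0],0]

```text
clock: 41.38
position: [0.6168, -0.2863, 0.094]
ee_rot: [0.996, -0.089, 0.002, -0.001]
ft_force: [-0.0, -0.3, -2.4]
grip_width: 0.12
```

```bash
python3 -c "
from h import *;p,q=st();print((q.T@(np.array([.615,-.296,.065])-p)/.025).round(2))"
```

```text
t 41.38 p [ 0.6168 -0.2863  0.094 ] x [ 0.984 -0.178  0.005] y [-0.178 -0.984 -0.002] z [ 0.005  0.001 -1.   ] yaw_y -100.3 j [-0.352  0.875  1.168  1.502 -0.823  1.31  -0.849] F [-0.01 -0.26 -2.41] w 0.12
[-0.01  0.4   1.16]
```

Emit:
move_arm:
  moves:
    - [[0,0.2,0.5],[0,0,0],0]
    - [[0,0.1,0.4],[0,0,0],0]
    - [[0,0,0.12],[0,0,0],0]
    - [[0,0,0.06],[0,0,0],0]
    - [[0,0,0],[0,0,0],0]

```text
clock: 42.0
position: [0.6166, -0.2943, 0.0694]
ee_rot: [0.996, -0.089, 0.004, -0.0]
ft_force: [0.1, -0.9, -2.2]
grip_width: 0.123
```

```bash
python3 -c "
from h import *;p,q=st()"
```

```text
t 42.0 p [ 0.6166 -0.2943  0.0694] x [ 0.984 -0.178  0.008] y [-0.178 -0.984 -0.001] z [ 0.008 -0.001 -1.   ] yaw_y -100.3 j [-0.33   0.9    1.143  1.514 -0.846  1.273 -0.827] F [ 0.12 -0.94 -2.15] w 0.123
```

Emit:
move_arm:
  moves:
    - [[0,0,0.08],[0,0,0],0]
    - [[0,0,0.08],[0,0,0],0]
    - [[0,0,0],[0,0,0],0]

```text
clock: 42.38
position: [0.6168, -0.2944, 0.0658]
ee_rot: [0.996, -0.089, 0.004, -0.0]
ft_force: [0.2, 1.0, 3.3]
grip_width: 0.121
```

Emit:
move_arm:
  moves:
    - [[0,0,0],[0,0,0],0.5]
    - [[0,0,0],[0,0,0],1]
    - [[0,0,0],[0,0,0],1]
    - [[0,0,0],[0,0,0],1]
    - [[0,0,0],[0,0,0],1]

```text
clock: 43.0
position: [0.6164, -0.2943, 0.0651]
ee_rot: [0.996, -0.089, 0.004, -0.0]
ft_force: [-0.2, -0.3, 0.1]
grip_width: 1.003
```

Emit:
move_arm:
  moves:
    - [[0,0,-0.8],[0,0,0],1]
    - [[0,0,-0.9],[0,0,0],1]
    - [[0,0,-0.9],[0,0,0],1]
    - [[0,0,-0.9],[0,0,0],1]
    - [[0,0,-0.9],[0,0,0],1]

```text
clock: 43.62
position: [0.6156, -0.2943, 0.177]
ee_rot: [0.996, -0.089, 0.004, -0.0]
ft_force: [0.1, 0.2, 0.5]
grip_width: 0.998
```

```bash
python3 -c "
from h import *;p,q=st()
a=np.mean([camera('scene') for _ in range(4)],0)
m=(a[:,:,2]-a[:,:,0]<35)
for r in m[180:206,298:340]: print(''.join('#' if v else '.' for v in r))
a=np.mean([camera('top') for _ in range(4)],0)
m=((a[:,:,2]-a[:,:,0]<45)).astype(np.uint8);n,_,s,c=cv2.connectedComponentsWithStats(m)
print([(c[k].round(1).tolist(),int(s[k,4]),ray('top',*c[k],.018).round(3).tolist()) for k in range(n) if 5<s[k,4]<900 and np.hypot(*(c[k]-[195,228]))<46])
i=camera_info('wrist');w=camera('wrist');g=cv2.cvtColor(w,cv2.COLOR_RGB2GRAY)
_,t=cv2.threshold(g[230:330,220:350],215,1,0);ys,xs=np.nonzero(t)
print('label wrist px',xs.mean()+220,ys.mean()+230,len(xs),ray('wrist',xs.mean()+220,ys.mean()+230,.057,i))
"
```

```text
t 43.62 p [ 0.6156 -0.2943  0.177 ] x [ 0.984 -0.178  0.008] y [-0.178 -0.984 -0.001] z [ 0.008 -0.001 -1.   ] yaw_y -100.3 j [-0.349  0.806  1.229  1.415 -0.762  1.433 -0.879] F [0.11 0.23 0.55] w 0.998
..........................................
..........................................
........####..............................
.......######.............................
.......######.............................
......########............................
.....#########............................
.....#########............................
.....#########............................
......########............................
........#####....................#........
...............................#####......
....................###.......######......
....................#####....########.....
...................######....#########....
..................########...#########....
.............#############...#########....
............###############..#########....
.............##############...######......
..................########.....###........
..........................................
#.........................................
##........................................
##........................................
###.....###...............................
####....###...............................
[([201.9, 221.7], 61, [0.532, 0.189, 0.018]), ([215.6, 229.8], 128, [0.509, 0.152, 0.018]), ([201.6, 246.5], 63, [0.465, 0.19, 0.018])]
label wrist px 280.16219044297173 273.60899895361007 2867 [ 0.55042899 -0.28270245  0.057     ]
```

```bash
python3 -c "
from workcell import *;print(hand_in())"
```

```text
the job is handed in; nothing more can be done
None
```

All four stones are in the basket and the empty caddy stands on the mat, released. I handed in at about 44 s of the 72 s allowed. `hand_in()` reports no verdict.

- **First pour:** I gripped the far handle and tipped the near end out to 64°. I then levelled the caddy and held it still; the load dropped from about 4.7 N to 3.5 N, so two stones were left.
- **Turnaround:** I stood the caddy back on the mat, turned half round, and let go.
- **Second pour:** I took the other handle and tipped the other end to 57°. Levelled and weighed again, the caddy read 2.43 ± 0.08 N, which is empty. A shorter average just before had read 2.8 N, which would not have told empty from one stone left.

**Last checks:**
- **Stones:** In the top view three blobs lie within about 60 mm of the basket axis, with areas 61, 128 and 63 px. The large one is two stones touching, and the scene view agrees on four.
- **Caddy:** Its centre measured at (0.550, -0.283), about 2 mm from the mat's centre, with the open gripper clear above it. I did not measure its tilt; it was set down with the tool within half a degree of vertical.

**What went less well:**
- **First pour:** The force briefly reached about 80 N while joints 3 and 5 ran to their limits. I could not tell whether that was a jolt or a contact.
- **Second pour:** Joints 2 and 3 also came to their limits, with no spike in the readings at the end of each call.
- **Not re-measured:** The viewing limit of 12 pictures ran out before the second pour ended, so the final checks are numeric only. I did not measure the other bench items again at the end.

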